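# Drive the wedge of the bench vice tight

## Robot

A 6-joint arm with a two-finger parallel gripper is mounted at the origin on the work surface. World frame = base frame: x ahead of the robot, y to its left, z up, the work surface at z = 0. Lengths are in m, angles in rad, forces in N, time in s.
With the tool pointing down it reaches from about 0.375 to 0.9 m from the base axis. Payload 3.1 kg.
Tool frame: the origin (TCP) lies midway between the tips of the shut fingers; the grasp point (between the pads) lies 19 mm behind it; x points along the fingers, y is the direction in which the jaws open and shut, and the axes are right-handed (so a half turn about x gives the same grasp; the last joint's range is limited). The gripper opens to 85 mm and grips with 20 to 120 N. Pads are 22 mm wide; open, the fingers measure 114 mm over their backs; the gripper's body (76 mm by 85 mm) begins 54 mm behind the grasp point. The pads swing forward as they close: fully open they stand 13 mm farther back than shut.
Start: joints at [-1.438, 0.527, 1.433, -0, 1.181, -0.178], TCP at [0.192, -0.595, 0.231] pointing down, gripper open.
Joint ranges: [-3.08, 3.08], [-0.75, 2.2], [0.22, 2.44], [-1.43, 4.57], [0, 2.65], [-2.85, 2.85]. Speed limits (rad/s): [2.79, 2.79, 3.14, 3.14, 3.14, 3.14].

## Interface

Orientations are given as a unit quaternion [x, y, z, w].
In Python, from station import manip gives the robot as it stands.
- The arm moves only by the tool carry_out, never from a script. Its argument "commands" is a list that holds one entry, the list of rows, each a list of 7 numbers: the shift along the tool's x, y, z in units of 25 mm (1.0 is 25 mm), then the turn, a rotation vector about the tool's x, y, z in units of 5 degrees (1.0 is 5 degrees), then the finger opening in mm, from 0 to 85.4. A call has exactly 5 rows; each row is the pose to reach, as a shift and turn from the pose commanded when the call began, along the tool's axes at that moment; what a row does not reach only later rows make up. A row lasts 1/10 s, in which the tool goes at most 50 mm and 8.59 degrees, less where a joint would pass 70% of its speed; a pose out of reach is approached as far as the arm can. A call with a gripper value outside its range is refused whole. The fingers move at their own pace and stop on an object; "force" is the grip in N (left out, the last holds). Time passes only in rows, so rows that repeat a pose let the fingers close, or fill a call up. It gives the time, the measured TCP pose, the force and the opening at its end, in the units of the state.
- manip.sense(): the state, without advancing time (a new reading comes with each control period).
- manip.snapshot(name): name is "scene" or "top"; returns a dict with "image" (384x512x3 uint8, red, green, blue), "fx", "fy", "cx", "cy" (pixels), "rvec" (rotation vector, rad) and "tvec" (3), from world to camera coordinates, as OpenCV has them. Camera axes: x right, y down, z forward; pixel columns grow to the right and rows downward; lengths in m; the calibration is good to about 2 mm. A picture is of the moment at which its call begins. There is no depth.
- manip.sign_off(): hands the job in, once; it reports no verdict.
The state is a dict: "t": time; "q": joint angles; "qd": joint speeds; "tau": joint torques, N m; "tcp_pos": TCP position; "tool_rot": TCP orientation; "force": force on the tool from outside, world axes, zero at the start; "ft_torque": the same for the moment, N m; "finger_gap": opening from 0.0 (shut) to 1.0 (fully open).
Only numpy, scipy, OpenCV 4.12 (cv2) and the standard library are available. Lean on these libraries where they do the work, as an engineer would, in place of code of your own. Each camera call takes 0.05 s, during which the arm holds its last target.

## Task

Clamp the wooden post cap in the wedge vice. Take the loose wedge by its red head, start its thin end into the slot by hand (flat side towards the blue jaw, in by more than 20 mm but less than half the wedge's length) and let go; then pick the mallet up by its handle and drive the wedge in with at least two separate taps on its red head, drawing the mallet back 25 mm or so between taps, until it stops advancing and the cap is held tight. Lay the mallet back on its cork mat and leave the other things on the bench undisturbed.

Things in the scene. Friction and masses are not known exactly. Their poses are not given: they have to be found in the camera images.
- vice: Fixed wedge vice; origin on bench level, z up. Base 12 mm thick, x -95..115, y -75..75 mm, with a 30 mm wide tongue to y = 98 under the slot; its top is the slot floor. Along x: slanted cheek (top 55 mm up; inner face x = -51 at y = +50 to x = -40 at y = -50), wedge slot, blue jaw, post cap, fence (face x = +82, top 60 mm up). The wedge enters from the +y side and is driven along -y.
- slot_mouth (a point): Centre of the slot's mouth as it is when the wedge is tight: 34 mm above the bench, at x = -40, y = +50 mm of the vice; axes as the vice. The mouth is the gap between the cheek's end (x = -51) and the jaw: 18 to 22 mm wide at the start; the slot narrows by 1 mm per 9 mm inward. As its tip is off-centre, the wedge's centre must lie about 5 mm to -x of this point while it is started.
- jaw: Blue sliding jaw, 20 x 104 x 40 mm (13 to 53 mm above the bench), slides along the vice's x only, with about 3 N of friction. Origin on the bench level under its centre; its face to the slot is 10 mm to -x of its origin. Starts 1.5 to 4 mm short of where it clamps.
- cap: Turned wooden post cap (0.35 kg) standing in the vice between jaw and fence: square foot 90 x 90 x 38 mm, knob on top, 113 mm tall in all, origin at the centre of its underside. Loose by about 1 mm until clamped. Need not be touched.
- wedge_centre (a point): Centre of the loose wooden wedge (about 0.22 kg) standing on its narrow edge, 22 mm above its underside; 130 long (y), 44 mm high (z). y points from the thin end (-65) to the head's end (+65). Red head, y = 25..65, parallel, x = -12..12 mm: hold it there. The dark part tapers to 14 mm (x = -2..12) at the thin end: side x = +12 is flat (to the jaw), the other slants like the cheek.
- wedge_head (a point): Centre of the flat end face of the wedge's red head (24 x 44 mm), where the mallet strikes; axes as the wedge.
- wedge: The whole wedge; origin at the centre of its underside, axes as wedge_centre. In the slot it slides easily at first, then pushes the jaw (about 4 N), then stops hard with its centre near x = -40, y = +37 mm of the vice, y axes parallel. To sit tight it needs firm taps (15 to 25 N); light ones (5 N) can leave it loose. It does not spring back.
- mat: Cork mat, 290 x 120 x 3 mm, fixed on the bench, origin at the centre of its underside, long side along its x. The mallet lies on it.
- mallet_grip (a point): Point on the mallet's handle axis 45 mm from the head's axis, 19 mm above what it lies on: hold it here. Mallet x axis points from the handle to the head. The handle is a square bar, 26 mm wide (y), about 25 mm high.
- mallet_head (a point): Centre of the mallet's head, 45 mm from mallet_grip along the mallet's x: a cylinder, 40 mm diameter, 80 mm long along the mallet's y, with a yellow striking face at either end (y = -40 and +40 mm); either may be used. The handle runs towards -x to 230 mm. The head's axis is 20 mm above what it lies on.
- mallet: The whole mallet, about 0.42 kg; origin under the head's centre where the head rests on the mat, axes as mallet_grip.
- tape: Tape measure, grey, 58 x 56 x 34 mm, loose bystander; origin under its centre. It and the wedge may swap places.
- screwbox: Cardboard screw box, 50 x 45 x 30 mm, loose bystander; origin under its centre.
- jar: Glass jar with a blue lid, 60 mm diameter, 70 mm tall, loose bystander; origin under its centre.
- spray: Spray can, 60 mm diameter, 180 mm tall, loose bystander; origin under its centre.
- glue: White bottle with an orange cap, 56 mm diameter, 150 mm tall, loose bystander; origin under its centre.
- driver: Screwdriver with a red handle, 190 mm long, loose bystander; origin under its middle.

How it is judged:
On the way, in this order (a step that is already met when the one before it is completed fails the run):
1. The wedge is started in the slot by hand, thin end 20 to 65 mm past the mouth, and let go (x of wedge_centre in the frame of vice between -0.058 and -0.025 m and z of wedge_centre in the frame of vice between 0.026 and 0.044 m and angle between the y axis of wedge_centre and the y axis of vice, either way round below 0.2 rad and y of wedge_centre in the frame of vice between 0.05 and 0.095 m and contact force between the fingers and wedge below 0.1 N), for 0.2 s.
2. The mallet strikes the wedge (contact force between mallet and wedge above 1 N).
3. The mallet is drawn back from the wedge's head, by at least 15 mm (distance between mallet_head and wedge_head above 0.055 m).
4. The mallet strikes the wedge again (contact force between mallet and wedge above 1 N).
At the end, for the whole second after the job is handed in: Wedge upright and at rest in the slot, its centre under 50 mm to +y of the vice's origin; jaw and cap press together with over 4 N; cap still standing in the vice (tilt under 0.08 rad); mallet at rest lying on its mat, grip point over the mat and under 32 mm above the bench (x of wedge_centre in the frame of vice between -0.058 and -0.025 m and z of wedge_centre in the frame of vice between 0.026 and 0.044 m and angle between the y axis of wedge_centre and the y axis of vice, either way round below 0.2 rad and y of wedge_centre in the frame of vice below 0.05 m and contact force between jaw and cap above 4 N and linear speed of wedge below 0.01 m/s and angle between cap's own z axis and vertical below 0.08 rad and z of cap in the frame of vice below 0.018 m and x of mallet_grip in the frame of mat between -0.13 and 0.13 m and y of mallet_grip in the frame of mat between -0.06 and 0.06 m and height (world z) of mallet_grip below 0.032 m and linear speed of mallet below 0.02 m/s); the robot touches nothing.
It fails at once if The wedge was pushed in by hand past half its length (x of wedge_centre in the frame of vice between -0.058 and -0.025 m and z of wedge_centre in the frame of vice between 0.026 and 0.044 m and angle between the y axis of wedge_centre and the y axis of vice, either way round below 0.2 rad and y of wedge_centre in the frame of vice below 0.048 m and contact force between the fingers and wedge above 1 N).
It fails at once if A bystander was shifted by over 30 mm (distance of any of tape, screwbox, jar, spray, glue, driver from where it was at the start of the episode above 0.03 m).
It fails at once if A bystander was knocked over (angle between any of tape, screwbox, jar, spray, glue's own z axis and vertical above 0.5 rad).
It also fails if it takes over 67 s, if anything falls off the work surface, if the arm or the gripper's body presses on something with over 40 N, if the wrist force passes 120 N, or if a joint passes its speed limit or range.

## Working session

There is one attempt and no reset: what is moved stays moved. The work goes in short steps, Python scripts to look and compute and a tool call to move; the robot and the scene stay as the last step left them, time stands still between calls to the robot, and variables do not carry over. Pictures are saved under pics/ and viewed, and the job is handed in when it is done.

Besides the shell and the picture viewer there is one more tool, called after ">>>" as name(argument=value, ...), one argument or row to a line, values as JSON. carry_out: Moves the arm, as the interface text tells. Its arguments: {"type":"object","properties":{"commands":{"type":"array"},"force":{"type":"number"}},"required":["commands"]}

```bash
ls; mkdir -p pics
python3 - <<'E'
from station import manip
import cv2,json,numpy as np
s=manip.sense();print(s)
for n in("scene","top"):
    d=manip.snapshot(n);cv2.imwrite(f"pics/{n}0.png",d["image"][:,:,::-1]);
    print(n,d["fx"],d["fy"],d["cx"],d["cy"],d["rvec"],d["tvec"])
    R=cv2.Rodrigues(np.array(d["rvec"],float))[0];print(-R.T@np.array(d["tvec"]))
E
```

```text
pics
{'t': 0.0, 'q': array([-1.43749395e+00,  5.28451839e-01,  1.43392708e+00, -8.58501893e-06,
        1.18139777e+00, -1.78484029e-01]), 'qd': array([ 0.00057208,  0.00059811,  0.00134814,  0.00063348, -0.00096304,
        0.0006258 ]), 'tau': array([-3.51344306e-04, -4.42352092e+01, -1.78025544e+01, -3.46898105e-04,
        8.45113420e-03, -8.72232590e-06]), 'tcp_pos': array([ 0.19166147, -0.59412159,  0.23033454]), 'tool_rot': array([ 0.69854591,  0.11056031, -0.69851664,  0.10901622]), 'force': array([-0.35188456, -0.662988  ,  0.23979366]), 'ft_torque': array([-0.02480641, -0.02427113, -0.03230015]), 'finger_gap': 1.0024158673321775}
scene 465.09736621151336 465.09736621151336 262.1853086859254 196.7663664543744 [ 1.54652838  1.86816254 -0.90588969] [ 0.10958742 -0.25107236  1.80363344]
[1.5562519  0.19813609 0.93110818]
top 436.0417449200961 436.0417449200961 252.4713021486175 189.75673162584383 [ 2.20536917 -2.16177224  0.11381006] [-0.0571639   0.50885391  1.376592  ]
[ 0.38616762 -0.02615101  1.41682612]
```

View pics/scene0.png

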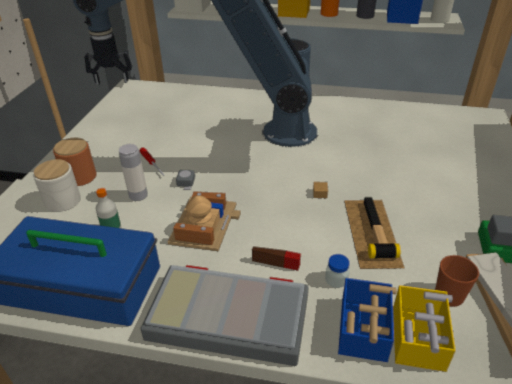

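View pics/top0.png

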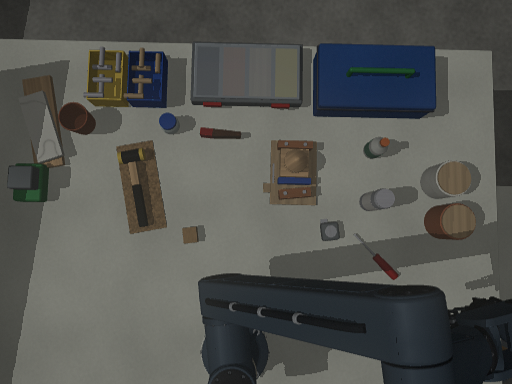

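The top view looks along −z, with world +x up and +y left. The vice is at about (295,172) with the slot opening to the left. The wedge is at (220,133) with its red head to the left, and the mallet is on its mat at about (140,190). Next I'll take measurements.

```bash
cat > h.py <<'E'
import numpy as np,cv2
from scipy.spatial.transform import Rotation as Ro
def cam(d):
    R=cv2.Rodrigues(np.array(d["rvec"],float))[0];t=np.array(d["tvec"],float)
    return R,t
def onz(d,uv,z):
    R,t=cam(d);c=-R.T@t
    uv=np.atleast_2d(uv).astype(float);out=[]
    for u,v in uv:
        r=R.T@np.array([(u-d["cx"])/d["fx"],(v-d["cy"])/d["fy"],1]);out.append(c+r*(z-c[2])/r[2])
    return np.array(out)
def proj(d,P):
    R,t=cam(d);p=np.atleast_2d(P)@R.T+t
    return np.c_[p[:,0]/p[:,2]*d["fx"]+d["cx"],p[:,1]/p[:,2]*d["fy"]+d["cy"]]
def crop(d,x0,y0,x1,y1,k,name):
    im=d["image"][y0:y1,x0:x1,::-1];cv2.imwrite("pics/"+name,cv2.resize(im,None,fx=k,fy=k,interpolation=cv2.INTER_CUBIC))
E
python3 - <<'E'
from station import manip
from h import *
import pickle
d=manip.snapshot("top");s=manip.snapshot("scene");pickle.dump((d,s),open("c0.pkl","wb"))
crop(d,180,110,330,220,5,"t1.png");crop(d,105,125,180,245,5,"t2.png")
crop(s,160,180,310,280,5,"s1.png");crop(s,330,190,410,270,6,"s2.png")
E
```

```text
(no output)
```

View pics/t1.png

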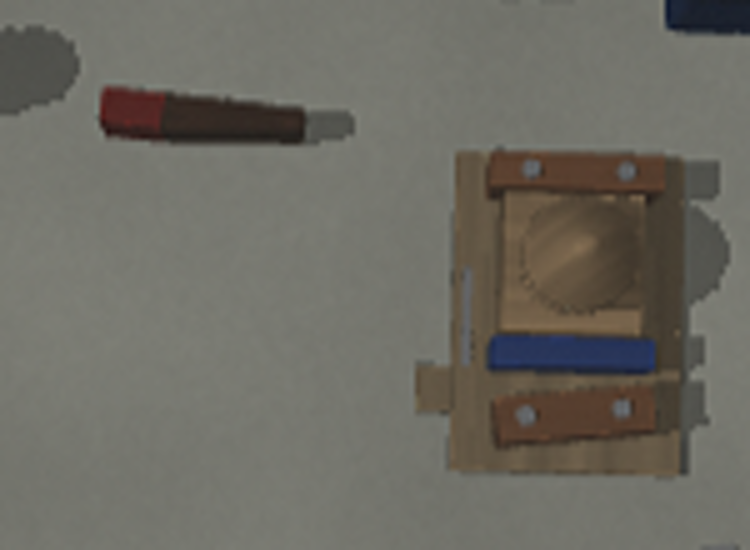

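View pics/t2.png

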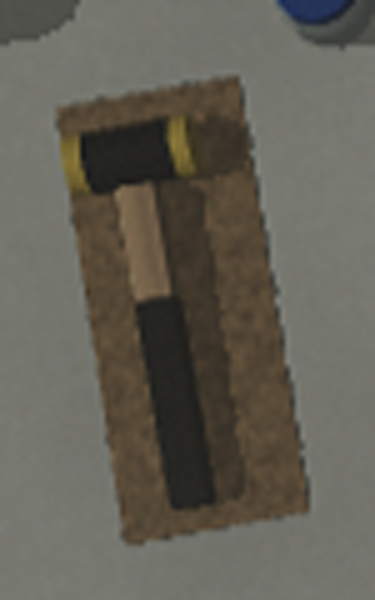

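View pics/s1.png

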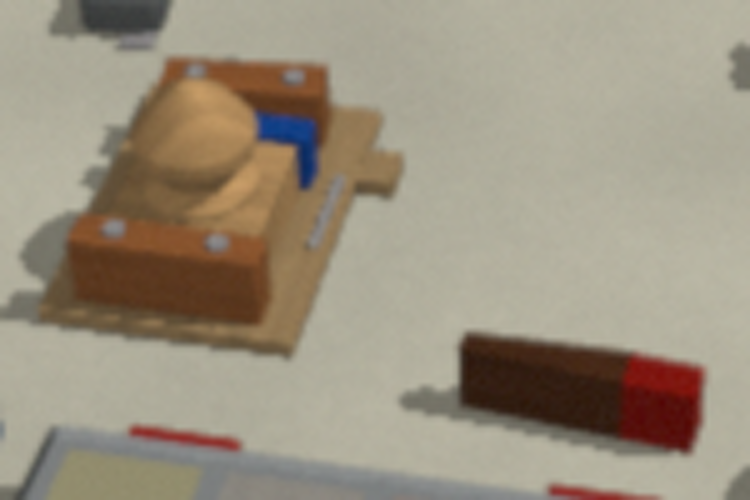

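View pics/s2.png

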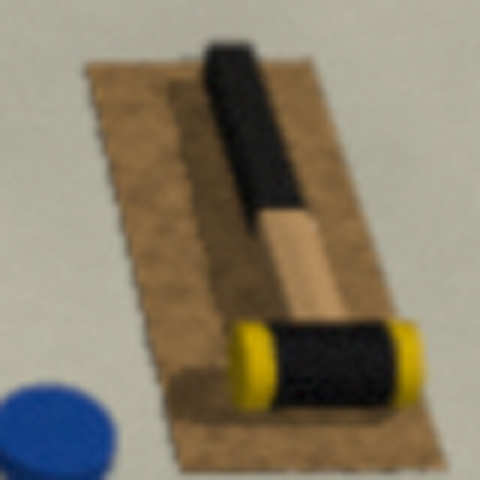

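Run:
```python
import pickle
from h import *
d,s=pickle.load(open("c0.pkl","rb"))
def enh(d,x0,y0,x1,y1,k,n,g=0.5):
    im=d["image"][y0:y1,x0:x1,::-1].astype(float)/255
    im=(255*np.clip(im*1.3,0,1)**g).astype(np.uint8)
    cv2.imwrite("pics/"+n,cv2.resize(im,None,fx=k,fy=k,interpolation=cv2.INTER_NEAREST))
enh(d,195,120,255,145,12,"te.png");enh(s,245,240,308,275,12,"se.png");enh(d,258,132,330,212,7,"tv.png")
print(proj(d,[0.386,-0.026,0]))
```

```text
[[245.13206848 228.37435124]]
```

View pics/te.png

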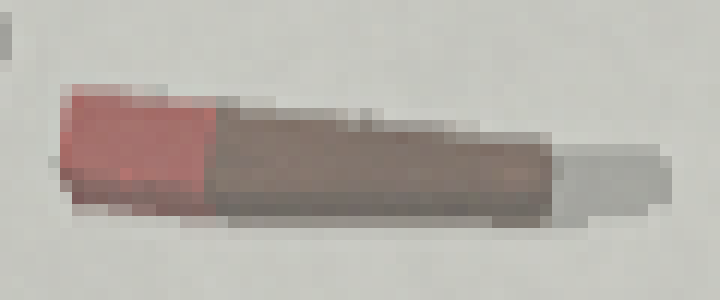

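View pics/se.png

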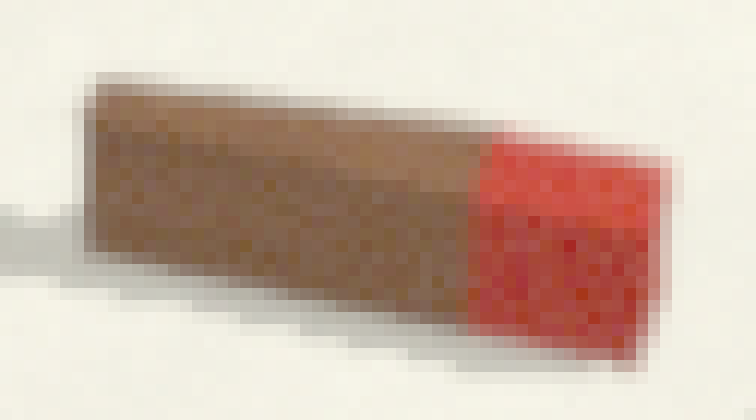

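View pics/tv.png

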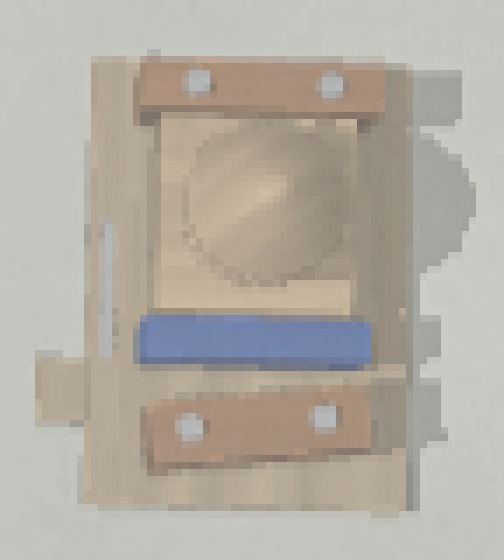

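```bash
cat >> h.py <<'E'
def edge(d,a,b,z,ch=None,w=3,trim=0.12):
    """refine edge near pixel segment a-b, return line fit on plane z: mean point, dir angle, residual"""
    im=d["image"].astype(np.float32)
    im=im.sum(2) if ch is None else im@np.array(ch,np.float32)
    a=np.array(a,float);b=np.array(b,float);n=int(np.linalg.norm(b-a)*2)
    t=(b-a)/np.linalg.norm(b-a);nn=np.array([-t[1],t[0]])
    ofs=np.arange(-w,w+.01,.25);pts=[]
    for f in np.linspace(trim,1-trim,n):
        q=a+f*(b-a)+ofs[:,None]*nn
        pr=cv2.remap(im,q[:,0].astype(np.float32).reshape(1,-1),q[:,1].astype(np.float32).reshape(1,-1),cv2.INTER_LINEAR)[0]
        g=np.abs(np.gradient(pr))
        g=np.where(g>0.5*g.max(),g,0)
        i=g.argmax();lo=max(0,i-4);hi=i+5
        pts.append(a+f*(b-a)+nn*(g[lo:hi]*ofs[lo:hi]).sum()/g[lo:hi].sum())
    P=onz(d,np.array(pts),z)[:,:2]
    for _ in range(3):
        m=P.mean(0);u=np.linalg.svd(P-m)[2][0];r=(P-m)@np.array([-u[1],u[0]])
        P=P[np.abs(r)<2*r.std()+3e-4]
    return m,u,r.std()
def inter(e,f):
    A=np.c_[e[1],-f[1]];s=np.linalg.solve(A,f[0]-e[0]);return e[0]+s[0]*e[1]
def ang(e):
    return np.degrees(np.arctan2(e[1][1],e[1][0]))%180
E
cat > m1.py <<'E'
import pickle
from h import *
d,s=pickle.load(open("c0.pkl","rb"))
def T(x,y,k,x0,y0): return (x0+x/k-.5,y0+y/k-.5)
te=lambda x,y:T(x,y,12,195,120)
tv=lambda x,y:T(x,y,7,258,132)
E={}
E['flat']=edge(d,te(62,90),te(550,138),.044,w=2)
E['headend']=edge(d,te(62,90),te(62,180),.044,w=2)
E['thin']=edge(d,te(550,138),te(550,205),.044,w=2,ch=(1,1,1))
E['jaw+x']=edge(d,tv(140,316),tv(370,320),.053,ch=(1,0,-1),w=2)
E['jaw-y']=edge(d,tv(370,320),tv(370,365),.053,ch=(1,0,-1),w=2)
E['jaw+y']=edge(d,tv(140,316),tv(138,362),.053,ch=(1,0,-1),w=2)
E['base+y']=edge(d,tv(90,60),tv(84,340),.012,w=2)
E['base-y']=edge(d,tv(412,65),tv(408,510),.012,w=2)
E['base+x']=edge(d,tv(93,58),tv(137,58),.012,w=2)
E['base-x']=edge(d,tv(84,508),tv(400,510),.012,w=2)
E['fence_far']=edge(d,tv(140,62),tv(380,65),.060,w=2)
E['tongue']=edge(d,tv(36,355),tv(36,422),.012,w=2)
for k,e in E.items(): print(k,e[0].round(4),round(ang(e),2),round(e[2]*1e3,2))
E
python3 m1.py
```

```text
flat [0.7013 0.0608] 84.74 0.54
headend [0.6936 0.1258] 178.51 0.28
thin [ 0.6868 -0.005 ] 1.16 0.15
jaw+x [ 0.5513 -0.1765] 89.61 0.43
jaw-y [ 0.5405 -0.2289] 0.44 0.0
jaw+y [ 0.5399 -0.1239] 173.2 0.25
base+y [ 0.6091 -0.1018] 178.89 0.83
base-y [ 0.5714 -0.2547] 179.89 1.88
base+x [ 0.6768 -0.1142] 85.8 0.55
base-x [ 0.4656 -0.1755] 90.95 0.13
fence_far [ 0.668  -0.1752] 90.75 0.31
tongue [ 0.5205 -0.0796] 2.95 0.26
```

```bash
cat > m2.py <<'E'
import pickle
from h import *
d,s=pickle.load(open("c0.pkl","rb"))
def enh(d,x0,y0,x1,y1,k,n,g=0.45):
    im=d["image"][y0:y1,x0:x1,::-1].astype(float)/255
    im=(255*np.clip(im*1.3,0,1)**g).astype(np.uint8)
    cv2.imwrite("pics/"+n,cv2.resize(im,None,fx=k,fy=k,interpolation=cv2.INTER_NEAREST))
enh(d,112,138,172,236,6,"tm.png")
t2=lambda x,y:(105+x/5-.5,125+y/5-.5)
E={}
E['mat left']=edge(d,t2(58,107),t2(127,543),.003,w=2)
E['mat right']=edge(d,t2(240,78),t2(308,512),.003,w=2)
E['mat top']=edge(d,t2(58,107),t2(240,78),.003,w=2)
E['mat bot']=edge(d,t2(127,543),t2(308,512),.003,w=2)
E['handle left']=edge(d,t2(117,190),t2(172,503),.0345,w=2,ch=(1,1,1))
E['handle end']=edge(d,t2(172,507),t2(213,500),.0345,w=2)
for k,e in E.items(): print(k,e[0].round(4),round(ang(e),2),round(e[2]*1e3,2))
hsv=cv2.cvtColor(d["image"],cv2.COLOR_RGB2HSV)
m=cv2.inRange(hsv,(22,120,60),(35,255,255));m[:, :100]=0;m[:130]=0;m[170:]=0;m[:,180:]=0
n,l,st,c=cv2.connectedComponentsWithStats(m)
for i in range(1,n): print(st[i],c[i],onz(d,c[i],.033))
for nm,uv,z in [("jar lid",(168,121),.07),("organiser L",(192,103),.05),("organiser R",(300,105),.05),("orglatch",(213,104),.03),("screwbox",(190,235),.03),("tape",(330,231),.034),("spray",(384,198),.18),("glue",(384,143),.15)]:
    print(nm,onz(d,uv,z).round(3))
import numpy as np
from scipy.spatial.transform import Rotation as R
print(R.from_quat([0.69854591,0.11056031,-0.69851664,0.10901622]).as_matrix().round(3))
E
python3 m2.py
```

```text
mat left [0.5051 0.3739] 11.6 0.48
mat right [0.5264 0.2539] 11.51 1.0
mat top [0.6583 0.3428] 101.63 0.74
mat bot [0.3737 0.2859] 101.36 0.78
handle left [0.4878 0.3314] 11.86 0.58
handle end [0.3866 0.2948] 101.6 0.8
[138 148   6  12  45] [140.62222222 153.82222222] [[0.61687368 0.31281978 0.033     ]]
[117 152   6  12  41] [119.34146341 157.3902439 ] [[0.60387306 0.37994929 0.033     ]]
jar lid [[0.717 0.223 0.07 ]]
organiser L [[0.782 0.152 0.05 ]]
organiser R [[ 0.784 -0.194  0.05 ]]
orglatch [[0.786 0.087 0.03 ]]
screwbox [[0.362 0.148 0.03 ]]
tape [[ 0.383 -0.295  0.034]]
spray [[ 0.48  -0.421  0.18 ]]
glue [[ 0.646 -0.432  0.15 ]]
[[-0.     0.307 -0.952]
 [ 0.002 -0.952 -0.307]
 [-1.    -0.002 -0.   ]]
```

View pics/tm.png

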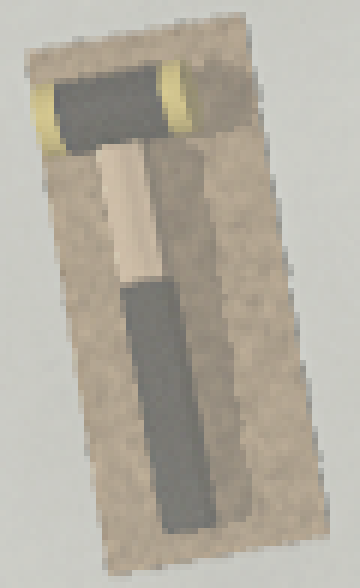

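```bash
cat > go.py <<'E'
# usage: go.py x y z yaw_deg(of tool y)  -> shift units, turn units from measured pose
import sys
from station import manip
from h import *
def tgt(yaw):
    c,s=np.cos(np.radians(yaw)),np.sin(np.radians(yaw))
    y=np.array([c,s,0]);x=np.array([0,0,-1.]);return np.c_[x,y,np.cross(x,y)]
S=manip.sense()
R0=Ro.from_quat(S["tool_rot"]).as_matrix();p0=S["tcp_pos"]
print("t",round(S["t"],2),"tcp",p0.round(4),"yawy",np.degrees(np.arctan2(R0[1,1],R0[0,1])).round(2),"tilt",np.degrees(np.arccos(-R0[2,0])).round(2),"F",S["force"].round(1),"gap",round(S["finger_gap"],3),"q",S["q"].round(2))
a=[float(v) for v in sys.argv[1:]]
if len(a)==4:
    sh=R0.T@(np.array(a[:3])-p0)/.025;tn=np.degrees(Ro.from_matrix(R0.T@tgt(a[3])).as_rotvec())/5
    print("shift",sh.round(2),"turn",tn.round(2))
E
python3 go.py .693 .104 .25 -5.3
```

```text
t 0.2 tcp [ 0.1917 -0.5944  0.2307] yawy -72.13 tilt 0.07 F [ 0.6 -0.4  0.3] gap 0.999 q [-1.44  0.53  1.43 -0.    1.18 -0.18]
shift [ -0.74 -20.44 -27.66] turn [-1.337e+01 -1.000e-02  1.000e-02]
```

>>> carry_out(
  commands=[
    [[-0.74,-20.44,-27.66,-13.37,0,0,60],[-0.74,-20.44,-27.66,-13.37,0,0,60],[-0.74,-20.44,-27.66,-13.37,0,0,60],[-0.74,-20.44,-27.66,-13.37,0,0,60],[-0.74,-20.44,-27.66,-13.37,0,0,60]],
  ],
)

```text
t: 0.7
tcp_pos: [0.3383, -0.3901, 0.2367]
tool_rot: [0.609, 0.36, -0.609, 0.36]
force: [0.2, -1.2, 0.6]
finger_gap: 0.702
```

```bash
python3 go.py .693 .104 .25 -5.3
```

```text
t 0.7 tcp [ 0.3383 -0.3901  0.2367] yawy -28.85 tilt 0.01 F [ 0.2 -1.2  0.6] gap 0.702 q [-1.07  0.37  1.7   0.    1.07 -0.57]
shift [ -0.53   2.89 -24.16] turn [-4.71 -0.   -0.  ]
```

>>> carry_out(
  commands=[
    [[-0.53,2.9,-24,-4.7,0,0,60],[-0.53,2.9,-24,-4.7,0,0,60],[-0.53,2.9,-24,-4.7,0,0,60],[-0.53,2.9,-24,-4.7,0,0,60],[-0.53,2.9,-24,-4.7,0,0,60]],
  ],
)

```text
t: 1.2
tcp_pos: [0.4855, -0.1879, 0.2423]
tool_rot: [0.524, 0.475, -0.524, 0.475]
force: [0.6, 0.4, 0.2]
finger_gap: 0.703
```

```bash
python3 go.py .693 .104 .20 -5.3
```

```text
t 1.2 tcp [ 0.4855 -0.1879  0.2423] yawy -5.67 tilt 0.01 F [0.6 0.4 0.2] gap 0.703 q [-0.58  0.37  1.68 -0.    1.09 -0.49]
shift [  1.69   7.11 -12.44] turn [-0.07  0.   -0.  ]
```

>>> carry_out(
  commands=[
    [[1.2,7.1,-12.4,0,0,0,60],[1.2,7.1,-12.4,0,0,0,60],[1.2,7.1,-12.4,0,0,0,60],[1.2,7.1,-12.4,0,0,0,60],[1.2,7.1,-12.4,0,0,0,60]],
  ],
)

```text
t: 1.7
tcp_pos: [0.63, 0.0152, 0.2209]
tool_rot: [-0.524, -0.475, 0.524, -0.475]
force: [0.3, -1.1, 0.9]
finger_gap: 0.701
```

```bash
python3 go.py .693 .104 .10 -5.3
```

```text
t 1.7 tcp [0.63   0.0152 0.2209] yawy -5.65 tilt 0.01 F [ 0.3 -1.1  0.9] gap 0.701 q [-0.15  0.55  1.43 -0.    1.17 -0.05]
shift [ 4.84  2.16 -3.79] turn [-0.07  0.    0.  ]
```

>>> carry_out(
  commands=[
    [[1.5,2.16,-3.79,-0.07,0,0,60],[3.5,2.16,-3.79,-0.07,0,0,60],[4.84,2.16,-3.79,-0.07,0,0,60],[4.84,2.16,-3.79,-0.07,0,0,60],[4.84,2.16,-3.79,-0.07,0,0,60]],
  ],
)

```text
t: 2.2
tcp_pos: [0.6893, 0.1037, 0.0951]
tool_rot: [-0.52, -0.479, 0.524, -0.475]
force: [0.1, 0.9, 0.2]
finger_gap: 0.701
```

```bash
python3 go.py .693 .104 .014 -5.3
python3 - <<'E'
from station import manip
from h import *
s=manip.snapshot("scene");crop(s,220,170,340,290,5,"s3.png");
E
```

```text
t 2.2 tcp [0.6893 0.1037 0.0951] yawy -5.19 tilt 0.52 F [0.1 0.9 0.2] gap 0.701 q [-0.01  0.78  1.33  0.    1.04  0.08]
shift [ 3.24  0.18 -0.03] turn [0.02 0.01 0.1 ]
```

View pics/s3.png

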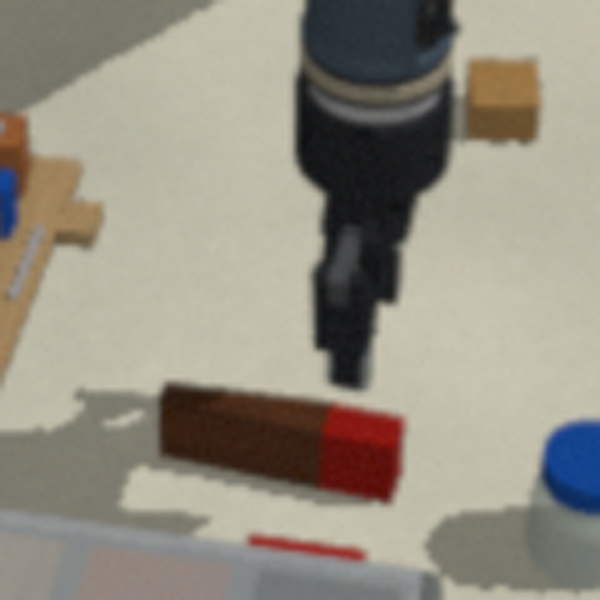

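The scene view shows the fingertips at crop (348,385), above the red head (365,450). Next is the descent.

>>> carry_out(
  commands=[
    [[1.0,0.18,-0.03,0,0,0.1,60],[2.0,0.18,-0.03,0,0,0.1,60],[2.8,0.18,-0.03,0,0,0.1,60],[3.2,0.18,-0.03,0,0,0.1,60],[3.2,0.18,-0.03,0,0,0.1,60]],
  ],
)

```text
t: 2.75
tcp_pos: [0.6966, 0.1017, 0.0205]
tool_rot: [0.525, 0.474, -0.521, 0.478]
force: [0.2, 0.5, 0.4]
finger_gap: 0.702
```

>>> carry_out(
  commands=[
    [[0,0,0,0,0,0,35],[0,0,0,0,0,0,25],[0,0,0,0,0,0,10],[0,0,0,0,0,0,10],[0,0,0,0,0,0,10]],
  ],
  force=40,
)

```text
t: 3.25
tcp_pos: [0.6977, 0.1025, 0.0223]
tool_rot: [0.525, 0.473, -0.52, 0.479]
force: [-0.8, 0.5, 6.7]
finger_gap: 0.272
```

```bash
python3 go.py .693 .104 .10 0
```

```text
t 3.25 tcp [0.6977 0.1025 0.0223] yawy -5.31 tilt 0.64 F [-0.8  0.5  6.7] gap 0.272 q [-0.01  0.88  1.35 -0.    0.9   0.08]
shift [-3.11 -0.16 -0.04] turn [-1.06  0.   -0.13]
```

>>> carry_out(
  commands=[
    [[-0.4,0,0,0,0,0,10],[-1.2,0,0,0,0,0,10],[-2.2,0,0,-0.4,0,-0.1,10],[-3.1,-0.1,0,-0.8,0,-0.13,10],[-3.5,-0.16,0,-1.1,0,-0.13,10]],
  ],
)

```text
t: 3.75
tcp_pos: [0.6932, 0.1031, 0.1102]
tool_rot: [0.499, 0.501, -0.499, 0.502]
force: [0.6, 0.4, -2.5]
finger_gap: 0.273
```

```bash
python3 go.py .52 .012 .10 0.3
```

```text
t 3.75 tcp [0.6932 0.1031 0.1102] yawy 0.27 tilt 0.07 F [ 0.6  0.4 -2.5] gap 0.273 q [-0.01  0.76  1.32 -0.    1.06 -0.02]
shift [ 0.4  -6.95  3.61] turn [-0.01  0.   -0.01]
```

>>> carry_out(
  commands=[
    [[0,-1.5,0.8,0,0,0,10],[0.1,-3.2,1.7,0,0,0,10],[0.3,-5,2.6,0,0,0,10],[0.4,-6.4,3.3,0,0,0,10],[0.4,-6.95,3.6,0,0,0,10]],
  ],
)

```text
t: 4.25
tcp_pos: [0.5124, 0.0121, 0.0973]
tool_rot: [0.497, 0.503, -0.502, 0.498]
force: [0.7, 0.6, -2.0]
finger_gap: 0.274
```

>>> carry_out(
  commands=[
    [[0.5,0,0,0,0,0,10],[1.2,0,0,0,0,0,10],[1.7,0,0,0,0,0,10],[1.8,0,0,0,0,0,10],[1.8,0,0,0,0,0,10]],
  ],
)

```text
t: 4.75
tcp_pos: [0.5186, 0.0127, 0.0523]
tool_rot: [0.498, 0.502, -0.5, 0.5]
force: [-0.2, 0.3, -2.0]
finger_gap: 0.269
```

```bash
python3 go.py .52 .012 .03 0.3
python3 - <<'E'
from station import manip
from h import *
import pickle
d=manip.snapshot("top");s=manip.snapshot("scene");pickle.dump((d,s),open("c1.pkl","wb"))
def enh(d,x0,y0,x1,y1,k,n,g=0.5):
    im=d["image"][y0:y1,x0:x1,::-1].astype(float)/255
    im=(255*np.clip(im*1.3,0,1)**g).astype(np.uint8)
    cv2.imwrite("pics/"+n,cv2.resize(im,None,fx=k,fy=k,interpolation=cv2.INTER_NEAREST))
enh(d,210,150,320,225,7,"t4.png");enh(s,180,180,300,255,6,"s4.png")
E
```

```text
t 4.75 tcp [0.5186 0.0127 0.0523] yawy 0.22 tilt 0.22 F [-0.2  0.3 -2. ] gap 0.269 q [-0.19  0.68  1.83 -0.    0.64 -0.19]
shift [0.89 0.06 0.03] turn [-0.02 -0.    0.04]
```

View pics/t4.png

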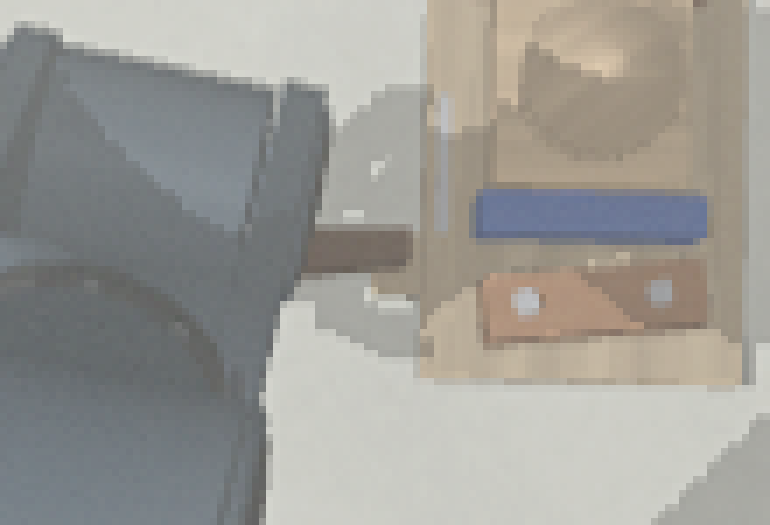

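View pics/s4.png

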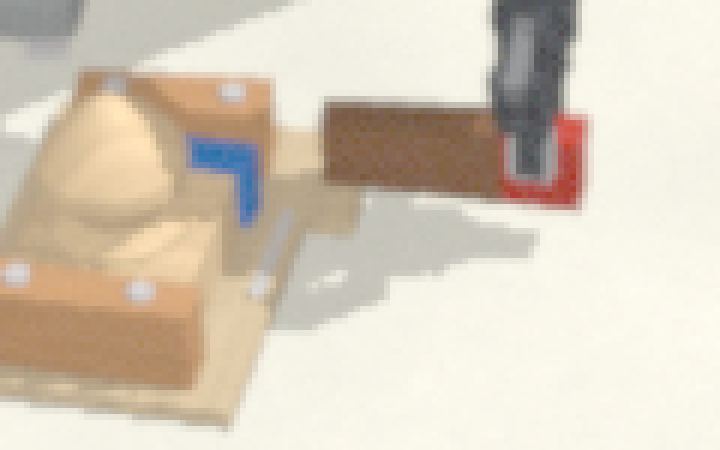

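```bash
cat > m3.py <<'E'
import pickle,sys
from h import *
d,s=pickle.load(open("c1.pkl","rb"))
t4=lambda x,y:(210+x/7-.5,150+y/7-.5)
zt=.074
E={}
E['flat top']=edge(d,t4(318,230),t4(410,230),zt,w=2)
E['slant bottom']=edge(d,t4(305,272),t4(410,270),zt,w=2)
E['thin']=edge(d,t4(410,232),t4(410,268),zt,w=2)
E['jaw+x']=edge(d,t4(478,190),t4(706,192),.053,ch=(1,0,-1),w=2)
E['jaw-x']=edge(d,t4(478,240),t4(706,244),.013,ch=(1,0,-1),w=2)
E['jaw+y']=edge(d,t4(476,190),t4(476,235),.053,ch=(1,0,-1),w=2)
E['jaw-y']=edge(d,t4(708,195),t4(708,240),.053,ch=(1,0,-1),w=2)
E['cheek in']=edge(d,t4(485,272),t4(705,258),.055,w=2)
E['cheek end']=edge(d,t4(482,275),t4(486,335),.055,w=2)
E['cheek out']=edge(d,t4(490,345),t4(705,328),.055,w=2)
for k,e in E.items(): print(k,e[0].round(4),round(ang(e),2),round(e[2]*1e3,2))
print("cheek corner",inter(E['cheek in'],E['cheek end']),"jaw corner +x+y",inter(E['jaw+x'],E['jaw+y']))
print("wedge thin flat corner",inter(E['flat top'],E['thin']))
E
python3 m3.py
```

```text
flat top [ 0.5312 -0.0737] 90.24 0.48
slant bottom [ 0.5095 -0.0712] 94.33 0.33
thin [ 0.5205 -0.0951] 174.05 0.46
jaw+x [ 0.5515 -0.1758] 90.0 0.3
jaw-x [ 0.5316 -0.1816] 88.89 0.59
jaw+y [ 0.5401 -0.1238] 171.4 0.4
jaw-y [ 0.5401 -0.229 ] 0.36 0.0
cheek in [ 0.5187 -0.1784] 101.53 2.03
cheek end [ 0.498  -0.1257] 177.24 0.77
cheek out [ 0.4844 -0.18  ] 95.3 0.82
cheek corner [ 0.50803324 -0.12614365] jaw corner +x+y [ 0.55148068 -0.12554185]
wedge thin flat corner [ 0.53129715 -0.09626348]
```

```bash
cat >> m3.py <<'E'
print('--')
for w in (1,1.5):
  for a,b in (((490,272),(570,266)),((490,272),(590,265)),((640,262),(700,258))):
    e=edge(d,t4(*a),t4(*b),.055,w=w,trim=.05);print(w,e[0].round(4),round(ang(e),2),round(e[2]*1e3,2))
d,s=pickle.load(open("c0.pkl","rb"));tv=lambda x,y:(258+x/7-.5,132+y/7-.5)
for w in (1,1.5,2):
    e=edge(d,tv(148,404),tv(370,387),.055,w=w);print('c0',e[0].round(4),round(ang(e),2),round(e[2]*1e3,2))
E
python3 m3.py | sed -n '/--/,$p'; python3 go.py .515 -.001 .027 0.2
```

```text
--
1 [ 0.5138 -0.1493] 93.29 0.85
1 [ 0.5142 -0.1538] 94.32 0.84
1 [ 0.5202 -0.2122] 96.32 0.51
1.5 [ 0.5138 -0.1493] 92.58 0.89
1.5 [ 0.5141 -0.1538] 93.27 0.98
1.5 [ 0.5204 -0.2124] 94.62 0.5
c0 [ 0.5173 -0.1775] 95.43 0.43
c0 [ 0.5183 -0.1809] 94.91 0.8
c0 [ 0.5164 -0.1784] 94.69 3.46
t 4.85 tcp [0.5191 0.0125 0.0532] yawy 0.21 tilt 0.11 F [ 0.1  0.7 -2. ] gap 0.272 q [-0.19  0.68  1.83 -0.    0.64 -0.19]
shift [ 1.05 -0.16  0.54] turn [0.   0.   0.02]
```

>>> carry_out(
  commands=[
    [[0,-0.12,0,0,0,0,10],[0.2,-0.12,0,0,0,0,10],[0.4,-0.12,0,0,0,0,10],[0.63,-0.12,0,0,0,0,10],[0.63,-0.12,0,0,0,0,10]],
  ],
)

```text
t: 5.35
tcp_pos: [0.5148, 0.0124, 0.0366]
tool_rot: [0.498, 0.502, -0.5, 0.5]
force: [-0.2, -0.6, -2.2]
finger_gap: 0.267
```

>>> carry_out(
  commands=[
    [[0,0,0.2,0,0,0,10],[0,0,0.5,0,0,0,10],[0,0,0.8,0,0,0,10],[0,0,1.0,0,0,0,10],[0,0,1.0,0,0,0,10]],
  ],
)

```text
t: 5.85
tcp_pos: [0.5158, -0.0138, 0.0376]
tool_rot: [0.499, 0.501, -0.5, 0.5]
force: [-0.1, -0.4, -2.4]
finger_gap: 0.276
```

```bash
python3 go.py .516 -.015 .036 0
cat > pic.py <<'E'
import sys,pickle
from station import manip
from h import *
n=sys.argv[1];d=manip.snapshot("top");s=manip.snapshot("scene");pickle.dump((d,s),open(f"c{n}.pkl","wb"))
def enh(d,x0,y0,x1,y1,k,g=0.5):
    im=d["image"][y0:y1,x0:x1,::-1].astype(float)/255
    im=(255*np.clip(im*1.3,0,1)**g).astype(np.uint8)
    return cv2.resize(im,None,fx=k,fy=k,interpolation=cv2.INTER_NEAREST)
a=enh(d,*eval(sys.argv[2]));b=enh(s,*eval(sys.argv[3]))
h=max(a.shape[0],b.shape[0]);f=lambda m:cv2.copyMakeBorder(m,0,h-m.shape[0],0,8,cv2.BORDER_CONSTANT)
cv2.imwrite(f"pics/p{n}.png",np.hstack([f(a),f(b)]))
E
python3 pic.py 2 "(230,160,320,220,4)" "(190,180,300,255,4)"
```

```text
t 5.85 tcp [ 0.5158 -0.0138  0.0376] yawy 0.1 tilt 0.12 F [-0.1 -0.4 -2.4] gap 0.276 q [-0.24  0.7   1.85 -0.    0.6  -0.24]
shift [0.06 0.01 0.05] turn [0.02 0.01 0.02]
```

View pics/p2.png

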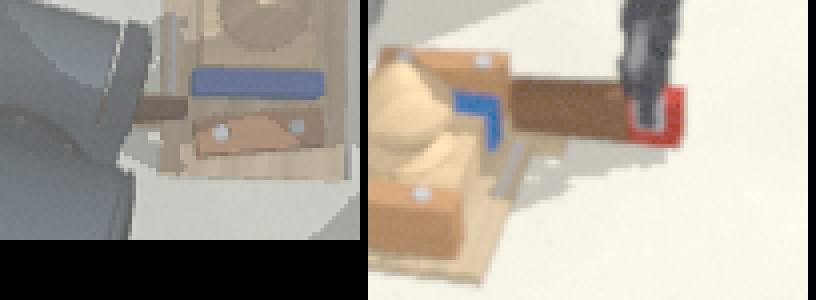

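In the top view the wedge tip, at about (188,107), sits opposite the gap between the jaw (lower edge y≈97) and the cheek corner (y≈118). I'll check it numerically.

Run:
```python
import pickle
from h import *
d,s=pickle.load(open("c2.pkl","rb"))
T=lambda x,y:(230+x/4-.5,160+y/4-.5)
z=.0593
for k,a,b,zz in (("flat",(142,97),(187,97),z),("slantbot z.015",(135,124),(185,119),.015),("slant top",(135,121),(185,117),z),("thin",(188,99),(188,115),z),("jaw-x",(195,97),(320,99),.013),("cheek",(197,118),(260,112),.055)):
    e=edge(d,T(*a),T(*b),zz,w=1.5);print(k,e[0].round(4),round(ang(e),1),round(e[2]*1e3,2))
im=d["image"]
print(im[180:194,268:279].sum(2))
print(im[180:194,279:290].sum(2))
```

```text
flat [ 0.5281 -0.1029] 87.8 0.33
slantbot z.015 [ 0.5109 -0.1022] 100.2 0.58
slant top [ 0.5072 -0.0999] 99.4 0.5
thin [ 0.5192 -0.1213] 0.8 0.12
jaw-x [ 0.5312 -0.181 ] 89.0 0.83
cheek [ 0.513  -0.1538] 87.9 2.13
[[254 257 178 183 214 226 203 182 185 136 122]
 [254 254 178 184 220 227 203 183 185 138 121]
 [256 258 185 190 221 228 194 183 185 138 112]
 [194 195 160 174 182 201 200 190 185 138 111]
 [118 117 113 118 122 129 133 126 126 180 150]
 [ 96  98 101 101 104  94 102  98 101 191 180]
 [101  98 101 102 106 103 100 101  98 191 184]
 [104 100 104 102 103 102 102 101  96 192 186]
 [102 105 103 104  97  97 100  95 111 190 184]
 [ 96  95  86  88  88  88 101 104 149 188 185]
 [119 142 138 180 177 177 182 172 179 184 142]
 [173 181 167 190 192 194 195 186 187 190 124]
 [204 210 175 188 189 189 194 184 186 188 122]
 [350 351 174 183 187 193 195 185 185 183 121]]
[[146 142 145 145 143 140 145 144 144 143 148]
 [146 148 141 145 144 149 145 144 146 147 144]
 [146 146 147 144 147 146 146 148 148 149 150]
 [118 119 122 119 122 114 116 114 119 119 120]
 [151 152 152 160 156 161 160 161 133 131 133]
 [180 179 179 189 193 197 191 196 176 172 173]
 [179 182 188 193 199 200 194 191 185 178 182]
 [179 183 184 193 203 201 197 183 187 176 179]
 [180 182 185 198 168 173 180 151 164 160 170]
 [174 169 164 164 155 155 157 149 149 149 152]
 [162 154 148 148 147 146 140 144 197 198 196]
 [142 148 147 148 158 194 303 212 205 207 208]
 [135 145 146 191 274 302 327 314 152 205 201]
 [175 192 190 198 275 326 326 340 166 200 199]]
```

>>> carry_out(
  commands=[
    [[0,0,0.25,0,0,0,10],[0,0,0.5,0,0,0,10],[0,0,0.75,0,0,0,10],[0,0,0.9,0,0,0,10],[0,0,0.9,0,0,0,10]],
  ],
)

```text
t: 6.45
tcp_pos: [0.5157, -0.0359, 0.0375]
tool_rot: [0.499, 0.501, -0.5, 0.5]
force: [-0.4, 0.6, -2.0]
finger_gap: 0.272
```

```bash
python3 go.py .516 -.055 .035 0
```

```text
t 6.45 tcp [ 0.5157 -0.0359  0.0375] yawy 0.13 tilt 0.14 F [-0.4  0.6 -2. ] gap 0.272 q [-0.29  0.7   1.84 -0.    0.6  -0.29]
shift [0.1  0.01 0.76] turn [0.03 0.   0.03]
```

No contact forces so far, so I'm continuing.

>>> carry_out(
  commands=[
    [[0,0,0.2,0,0,0,10],[0,0,0.45,0,0,0,10],[0.04,0,0.65,0,0,0,10],[0.08,0,0.75,0,0,0,10],[0.11,0,0.75,0,0,0,10]],
  ],
)

```text
t: 6.95
tcp_pos: [0.5173, -0.0549, 0.0351]
tool_rot: [0.499, 0.5, -0.499, 0.502]
force: [4.1, -0.3, 0.1]
finger_gap: 0.273
```

```bash
python3 go.py .516 -.055 .034 0;python3 pic.py 3 "(230,160,320,220,4)" "(190,180,300,255,4)"
```

```text
t 6.95 tcp [ 0.5173 -0.0549  0.0351] yawy 0.2 tilt 0.12 F [ 4.1 -0.3  0.1] gap 0.273 q [-0.32  0.71  1.84 -0.    0.59 -0.32]
shift [ 0.04 -0.05  0.  ] turn [ 0.04  0.02 -0.01]
```

View pics/p3.png

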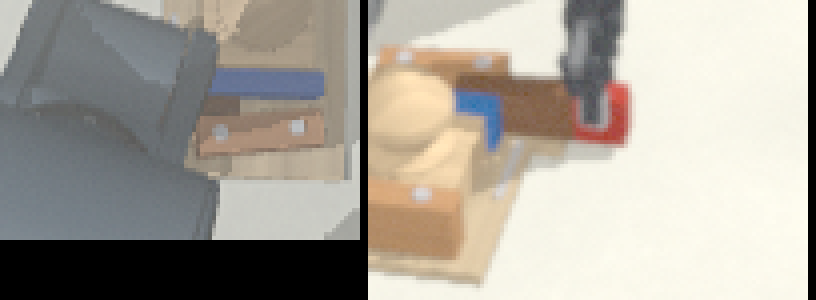

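The wedge is in the slot: its tip is about 35 mm past the mouth, lightly touching the cheek and resting on the floor. I'll release it.

>>> carry_out(
  commands=[
    [[0,0,0,0,0,0,30],[0,0,0,0,0,0,40],[0,0,0,0,0,0,60],[0,0,0,0,0,0,60],[0,0,0,0,0,0,60]],
  ],
)

```text
t: 7.55
tcp_pos: [0.5151, -0.0537, 0.0347]
tool_rot: [0.498, 0.502, -0.5, 0.5]
force: [-0.1, -0.5, -0.0]
finger_gap: 0.705
```

>>> carry_out(
  commands=[
    [[-1,0,0,0,0,0,60],[-2.5,0,0,0,0,0,60],[-4,0,0,0,0,0,60],[-5.5,0,0,0,0,0,60],[-6,0,0,0,0,0,60]],
  ],
)

```text
t: 8.05
tcp_pos: [0.5177, -0.0543, 0.1885]
tool_rot: [0.499, 0.499, -0.499, 0.502]
force: [1.3, -0.6, 0.2]
finger_gap: 0.702
```

```bash
python3 go.py .567 .335 .18 101.7;python3 pic.py 4 "(230,160,320,220,4)" "(190,180,300,255,4)"
```

```text
t 8.05 tcp [ 0.5177 -0.0543  0.1885] yawy 0.19 tilt 0.24 F [ 1.3 -0.6  0.2] gap 0.702 q [-0.32  0.45  1.74 -0.    0.95 -0.32]
shift [  0.31   2.02 -15.57] turn [-2.03e+01  6.00e-02 -1.00e-02]
```

View pics/p4.png

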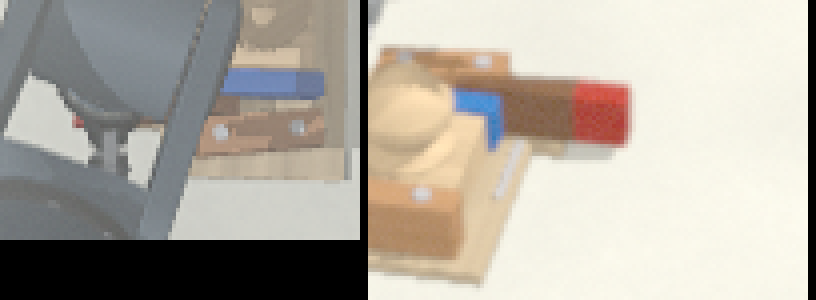

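>>> carry_out(
  commands=[
    [[0,2,-15.5,-20.3,0,0,60],[0,2,-15.5,-20.3,0,0,60],[0,2,-15.5,-20.3,0,0,60],[0,2,-15.5,-20.3,0,0,60],[0,2,-15.5,-20.3,0,0,60]],
  ],
)

```text
t: 8.65
tcp_pos: [0.546, 0.1959, 0.1827]
tool_rot: [0.278, 0.651, -0.28, 0.648]
force: [0.5, -0.7, -0.4]
finger_gap: 0.704
```

```bash
python3 go.py .567 .335 .18 101.7
```

```text
t 8.65 tcp [0.546  0.1959 0.1827] yawy 43.49 tilt 0.35 F [ 0.5 -0.7 -0.4] gap 0.704 q [ 0.15  0.53  1.59 -0.    1.03 -0.61]
shift [ 0.1   4.44 -3.46] turn [-11.64  -0.07   0.03]
```

>>> carry_out(
  commands=[
    [[0.1,4.44,-3.4,-11.6,0,0,60],[0.1,4.44,-3.4,-11.6,0,0,60],[0.1,4.44,-3.4,-11.6,0,0,60],[0.1,4.44,-3.4,-11.6,0,0,60],[0.1,4.44,-3.4,-11.6,0,0,60]],
  ],
)

```text
t: 9.15
tcp_pos: [0.5684, 0.3335, 0.1792]
tool_rot: [0.02, 0.709, -0.021, 0.705]
force: [0.7, -0.5, -0.2]
finger_gap: 0.705
```

```bash
python3 go.py .567 .335 .12 101.7
```

```text
t 9.15 tcp [0.5684 0.3335 0.1792] yawy 86.65 tilt 0.38 F [ 0.7 -0.5 -0.2] gap 0.705 q [ 0.36  0.63  1.39  0.    1.13 -1.15]
shift [ 2.37  0.06 -0.05] turn [-3.01 -0.08  0.02]
```

>>> carry_out(
  commands=[
    [[0.5,0,0,-1.5,0,0,60],[1.2,0,0,-3,0,0,60],[2,0,0,-3,0,0,60],[2.4,0,0,-3,0,0,60],[2.4,0,0,-3,0,0,60]],
  ],
)

```text
t: 9.65
tcp_pos: [0.5678, 0.3312, 0.1187]
tool_rot: [-0.069, 0.707, 0.068, 0.701]
force: [0.3, 1.1, 0.4]
finger_gap: 0.703
```

```bash
python3 go.py .567 .335 .009 101.7;python3 pic.py 5 "(90,120,190,250,3)" "(320,160,430,270,4)"
```

```text
t 9.65 tcp [0.5678 0.3312 0.1187] yawy 101.11 tilt 0.52 F [0.3 1.1 0.4] gap 0.703 q [ 0.36  0.71  1.43  0.    1.01 -1.41]
shift [4.39 0.16 0.04] turn [-0.12 -0.1   0.01]
```

View pics/p5.png

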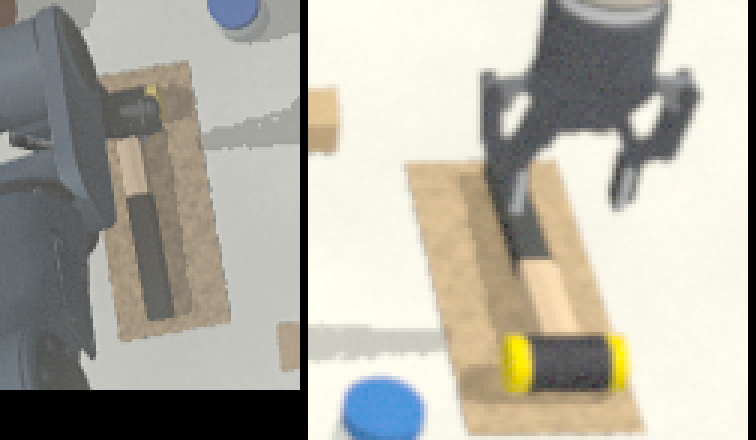

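The scene view shows the fingers straddling the handle behind the head, with the handle in line between them. Descending.

>>> carry_out(
  commands=[
    [[1.2,0.16,0,-0.12,-0.1,0,60],[2.5,0.16,0,-0.12,-0.1,0,60],[3.6,0.16,0,-0.12,-0.1,0,60],[4.2,0.16,0,-0.12,-0.1,0,60],[4.35,0.16,0,-0.12,-0.1,0,60]],
  ],
)

```text
t: 10.25
tcp_pos: [0.5682, 0.3357, 0.0121]
tool_rot: [-0.072, 0.702, 0.072, 0.705]
force: [-0.4, -0.0, 0.3]
finger_gap: 0.704
```

```bash
python3 go.py .567 .335 .009 101.7
```

```text
t 10.25 tcp [0.5682 0.3357 0.0121] yawy 101.72 tilt 0.24 F [-0.4 -0.   0.3] gap 0.704 q [ 0.36  0.85  1.47 -0.    0.81 -1.41]
shift [ 0.12 -0.02 -0.06] turn [0.   0.05 0.  ]
```

>>> carry_out(
  commands=[
    [[0.12,0,0,0,0.05,0,60],[0.25,0,0,0,0.05,0,60],[0.25,0,0,0,0.05,0,40],[0.25,0,0,0,0.05,0,10],[0.25,0,0,0,0.05,0,10]],
  ],
  force=100,
)

```text
t: 10.75
tcp_pos: [0.5695, 0.3364, 0.0083]
tool_rot: [-0.072, 0.702, 0.073, 0.705]
force: [-0.1, 0.2, 3.7]
finger_gap: 0.286
```

>>> carry_out(
  commands=[
    [[0,0,0,0,0,0,10],[0,0,0,0,0,0,10],[0,0,0,0,0,0,10],[0,0,0,0,0,0,10],[0,0,0,0,0,0,10]],
  ],
)

```text
t: 11.25
tcp_pos: [0.5695, 0.3364, 0.0083]
tool_rot: [-0.072, 0.702, 0.073, 0.705]
force: [-1.3, 0.6, 6.5]
finger_gap: 0.286
```

```bash
python3 go.py .567 .335 .08 90
```

```text
t 11.25 tcp [0.5695 0.3364 0.0083] yawy 101.72 tilt 0.21 F [-1.3  0.6  6.5] gap 0.286 q [ 0.36  0.86  1.47  0.    0.81 -1.41]
shift [-2.87 -0.03 -0.1 ] turn [ 2.34  0.04 -0.01]
```

>>> carry_out(
  commands=[
    [[-0.4,0,0,0,0,0,10],[-1.2,0,0,0,0,0,10],[-2.2,0,0,0,0,0,10],[-3.0,0,0,0,0,0,10],[-3.2,0,0,0,0,0,10]],
  ],
)

```text
t: 11.75
tcp_pos: [0.5697, 0.3363, 0.089]
tool_rot: [-0.072, 0.702, 0.073, 0.705]
force: [1.3, 0.6, -4.0]
finger_gap: 0.287
```

```bash
python3 go.py .477 .05 .085 90;python3 pic.py 6 "(90,120,190,250,3)" "(320,160,430,270,4)"
```

```text
t 11.75 tcp [0.5697 0.3363 0.089 ] yawy 101.74 tilt 0.3 F [ 1.3  0.6 -4. ] gap 0.287 q [ 0.36  0.74  1.45 -0.    0.94 -1.41]
shift [  0.12 -10.46  -5.96] turn [ 2.35  0.06 -0.01]
```

View pics/p6.png

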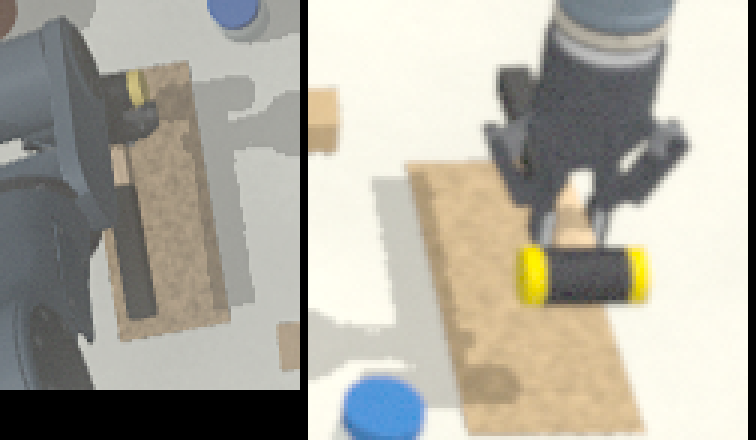

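>>> carry_out(
  commands=[
    [[0,-1.7,-1.0,0.4,0,0,10],[0,-3.6,-2.0,0.8,0,0,10],[0,-5.4,-3.1,1.3,0,0,10],[0,-7.2,-4.1,1.8,0,0,10],[0,-9.0,-5.1,2.35,0,0,10]],
  ],
)

```text
t: 12.35
tcp_pos: [0.4905, 0.0972, 0.0855]
tool_rot: [0.001, 0.707, -0.0, 0.707]
force: [1.1, -0.8, -5.1]
finger_gap: 0.285
```

```bash
python3 go.py .477 .045 .06 90
```

```text
t 12.35 tcp [0.4905 0.0972 0.0855] yawy 89.93 tilt 0.05 F [ 1.1 -0.8 -5.1] gap 0.285 q [-0.03  0.6   1.87  0.    0.68 -1.6 ]
shift [ 1.02 -2.09 -0.54] turn [-0.01 -0.01 -0.  ]
```

>>> carry_out(
  commands=[
    [[0.2,-0.8,-0.2,0,0,0,10],[0.6,-1.5,-0.4,0,0,0,10],[0.9,-1.8,-0.5,0,0,0,10],[1.0,-1.8,-0.5,0,0,0,10],[1.0,-1.8,-0.5,0,0,0,10]],
  ],
)

```text
t: 12.85
tcp_pos: [0.4796, 0.0542, 0.0608]
tool_rot: [0.0, 0.707, 0.0, 0.707]
force: [-0.2, 1.1, -4.7]
finger_gap: 0.286
```

```bash
python3 go.py .477 .045 .02 90;python3 pic.py 7 "(200,140,310,240,4)" "(190,170,330,270,3)"
```

```text
t 12.85 tcp [0.4796 0.0542 0.0608] yawy 89.98 tilt 0.06 F [-0.2  1.1 -4.7] gap 0.286 q [-0.12  0.64  1.92  0.    0.58 -1.69]
shift [ 1.63 -0.37 -0.1 ] turn [-0.    0.   -0.01]
```

View pics/p7.png

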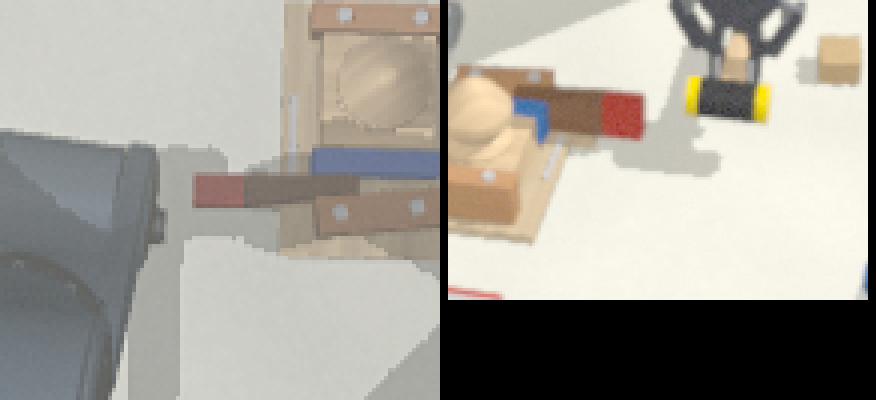

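Run:
```python
import pickle
from h import *
d,s=pickle.load(open("c7.pkl","rb"))
T=lambda x,y:(200+x/4-.5,140+y/4-.5)
for k,a,b in (("end",(193,175),(193,203)),("flat",(195,174),(310,176)),("near",(195,204),(240,205))):
    e=edge(d,T(*a),T(*b),.056,w=1.5);print(k,e[0].round(4),round(ang(e),1),round(e[2]*1e3,2))
hsv=cv2.cvtColor(s["image"],cv2.COLOR_RGB2HSV)
m=cv2.inRange(hsv,(22,150,60),(34,255,255));m[:185]=0;m[215:]=0;m[:,:260]=0;m[:,310:]=0
n,l,st,c=cv2.connectedComponentsWithStats(m)
for i in range(1,n): print(st[i],c[i],onz(s,c[i],.0755).round(4))
print(proj(s,[[.4796+.042,.0542-.035,.0755],[.4796+.042,.0542+.035,.0755]]))
```

```text
end [ 0.5161 -0.0319] 179.7 0.21
flat [ 0.5297 -0.0768] 91.0 0.44
near [ 0.5013 -0.0509] 91.7 0.07
[269 195   6  13  58] [271.05172414 200.9137931 ] [[0.5214 0.0165 0.0755]]
[292 198   6  13  62] [294.06451613 203.61290323] [[0.5215 0.0841 0.0755]]
[[271.95142593 201.06675413]
 [295.82042841 203.83458435]]
```

>>> carry_out(
  commands=[
    [[0.4,-0.1,0.1,0,0,0,10],[1.0,-0.2,0.1,0,0,0,10],[1.4,-0.2,0.1,0,0,0,10],[1.6,-0.2,0.1,0,0,0,10],[1.6,-0.2,0.1,0,0,0,10]],
  ],
)

```text
t: 13.45
tcp_pos: [0.482, 0.049, 0.0208]
tool_rot: [0.0, 0.707, 0.0, 0.707]
force: [-0.9, -0.2, -4.9]
finger_gap: 0.285
```

```bash
python3 go.py .477 -.015 .02 90
```

```text
t 13.45 tcp [0.482  0.049  0.0208] yawy 90.0 tilt 0.04 F [-0.9 -0.2 -4.9] gap 0.285 q [-0.13  0.72  1.93  0.    0.49 -1.7 ]
shift [ 0.03 -2.56 -0.2 ] turn [ 0.    0.   -0.01]
```

>>> carry_out(
  commands=[
    [[0,-0.4,-0.1,0,0,0,10],[0,-1.0,-0.2,0,0,0,10],[0,-1.7,-0.2,0,0,0,10],[0,-2.3,-0.2,0,0,0,10],[0,-2.3,-0.2,0,0,0,10]],
  ],
)

```text
t: 13.95
tcp_pos: [0.4785, -0.0108, 0.0222]
tool_rot: [0.001, 0.706, -0.001, 0.709]
force: [1.4, -0.6, -3.6]
finger_gap: 0.286
```

>>> carry_out(
  commands=[
    [[0,0.5,0,0,0,0,10],[0,1.2,0,0,0,0,10],[0,1.5,0,0,0,0,10],[0,1.5,0,0,0,0,10],[0,1.5,0,0,0,0,10]],
  ],
)

```text
t: 14.45
tcp_pos: [0.4774, 0.0292, 0.0217]
tool_rot: [-0.0, 0.706, 0.001, 0.708]
force: [-0.0, -0.5, -3.4]
finger_gap: 0.286
```

```bash
python3 go.py .477 -.03 .02 90;python3 pic.py 8 "(200,140,310,240,4)" "(190,170,330,270,3)"
```

```text
t 14.45 tcp [0.4774 0.0292 0.0217] yawy 90.07 tilt 0.11 F [-0.  -0.5 -3.4] gap 0.286 q [-0.17  0.71  1.95  0.    0.48 -1.75]
shift [ 0.07 -2.37 -0.02] turn [ 0.01  0.02 -0.  ]
```

View pics/p8.png

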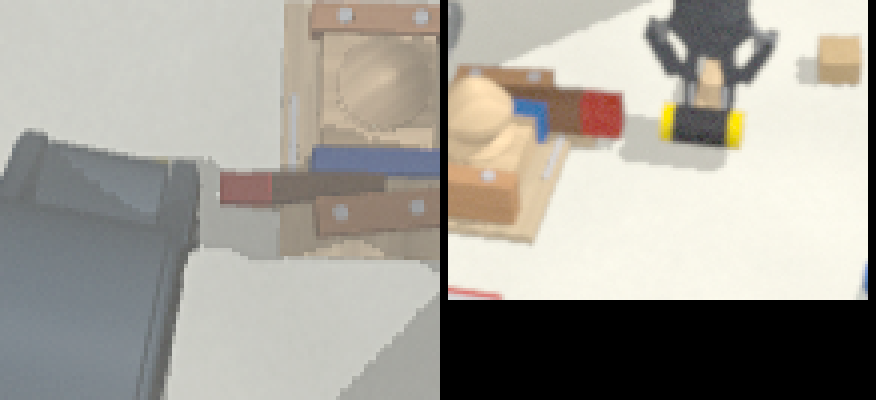

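The first tap advanced the wedge about 21 mm (head end from px 193 to 220 in the crop) and the mallet is drawn back. Second tap now.

>>> carry_out(
  commands=[
    [[0,-0.4,0,0,0,0,10],[0,-1.1,0,0,0,0,10],[0,-1.8,0,0,0,0,10],[0,-2.45,0,0,0,0,10],[0,-2.45,0,0,0,0,10]],
  ],
)

```text
t: 15.05
tcp_pos: [0.4785, -0.0348, 0.0216]
tool_rot: [0.001, 0.706, -0.001, 0.708]
force: [1.1, -0.6, -4.6]
finger_gap: 0.287
```

```bash
python3 go.py .477 .005 .02 90
```

```text
t 15.05 tcp [ 0.4785 -0.0348  0.0216] yawy 89.84 tilt 0.2 F [ 1.1 -0.6 -4.6] gap 0.287 q [-0.31  0.71  1.95  0.    0.48 -1.88]
shift [ 0.07  1.59 -0.06] turn [-0.03  0.04 -0.  ]
```

>>> carry_out(
  commands=[
    [[0,0.5,0,0,0,0,10],[0,1.2,0,0,0,0,10],[0,1.4,0,0,0,0,10],[0,1.4,0,0,0,0,10],[0,1.4,0,0,0,0,10]],
  ],
)

```text
t: 15.55
tcp_pos: [0.4775, 0.0026, 0.0217]
tool_rot: [-0.0, 0.706, 0.0, 0.708]
force: [-0.2, 0.8, -4.9]
finger_gap: 0.285
```

```bash
python3 go.py .477 -.045 .02 90;python3 pic.py 9 "(200,140,310,240,4)" "(190,170,330,270,3)"
python3 - <<'E'
import pickle
from h import *
d,s=pickle.load(open("c9.pkl","rb"))
hsv=cv2.cvtColor(d["image"],cv2.COLOR_RGB2HSV)
m=cv2.inRange(hsv,(0,100,40),(8,255,255))|cv2.inRange(hsv,(172,100,40),(179,255,255));m[:175]=0;m[200:]=0;m[:,:230]=0;m[:,300:]=0
ys,xs=np.nonzero(m);print(xs.min(),xs.max(),ys.min(),ys.max())
e=edge(d,(xs.min(),ys.min()+1),(xs.min(),ys.max()-2),.056,w=2);print(e[0],ang(e))
E
```

```text
t 15.55 tcp [0.4775 0.0026 0.0217] yawy 90.03 tilt 0.11 F [-0.2  0.8 -4.9] gap 0.285 q [-0.23  0.71  1.95  0.    0.48 -1.8 ]
shift [ 0.07 -1.9  -0.02] turn [ 0.01  0.02 -0.  ]
262 274 182 190
[ 0.52094191 -0.0741602 ] 178.54172186848817
```

View pics/p9.png

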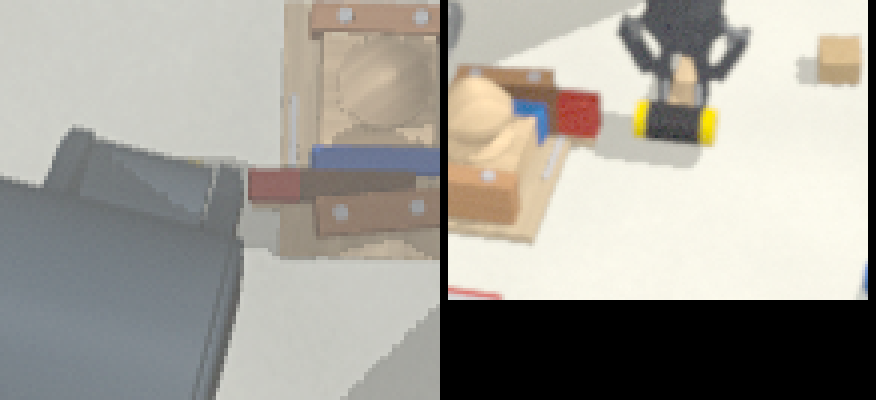

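The wedge is now nearly at its stop, with its centre at about y = 38 mm in the vice frame. Next is a firmer tap, watching the force.

>>> carry_out(
  commands=[
    [[0,-0.4,0,0,0,0,10],[0,-1.0,0,0,0,0,10],[0,-1.6,0,0,0,0,10],[0,-1.7,0,0,0,0,10],[0,-1.7,0,0,0,0,10]],
  ],
)

```text
t: 16.15
tcp_pos: [0.4759, -0.0367, 0.0215]
tool_rot: [0.001, 0.708, 0.002, 0.707]
force: [5.5, 24.5, -2.4]
finger_gap: 0.278
```

```bash
python3 go.py .477 .005 .02 90
```

```text
t 16.15 tcp [ 0.4759 -0.0367  0.0215] yawy 90.08 tilt 0.32 F [ 5.5 24.5 -2.4] gap 0.278 q [-0.31  0.71  1.95  0.01  0.48 -1.9 ]
shift [0.07 1.67 0.05] turn [ 0.02 -0.02 -0.06]
```

>>> carry_out(
  commands=[
    [[0,0.5,0,0,0,0,10],[0,1.2,0,0,0,0,10],[0,1.5,0,0,0,0,10],[0,1.5,0,0,0,0,10],[0,1.5,0,0,0,0,10]],
  ],
)

```text
t: 16.65
tcp_pos: [0.4778, -0.0032, 0.0216]
tool_rot: [0.0, 0.706, -0.0, 0.708]
force: [-1.0, -0.2, -4.1]
finger_gap: 0.281
```

>>> carry_out(
  commands=[
    [[0,-0.4,0,0,0,0,10],[0,-1.0,0,0,0,0,10],[0,-1.5,0,0,0,0,10],[0,-1.55,0,0,0,0,10],[0,-1.55,0,0,0,0,10]],
  ],
)

```text
t: 17.15
tcp_pos: [0.4753, -0.0378, 0.0215]
tool_rot: [0.002, 0.708, 0.002, 0.706]
force: [3.8, 23.9, -2.7]
finger_gap: 0.285
```

```bash
python3 go.py .477 .005 .02 90
```

```text
t 17.15 tcp [ 0.4753 -0.0378  0.0215] yawy 90.06 tilt 0.36 F [ 3.8 23.9 -2.7] gap 0.285 q [-0.32  0.71  1.95  0.01  0.48 -1.9 ]
shift [0.07 1.71 0.07] turn [ 0.01 -0.03 -0.07]
```

>>> carry_out(
  commands=[
    [[0,0.5,0,0,0,0,10],[0,1.2,0,0,0,0,10],[0,1.5,0,0,0,0,10],[0,1.5,0,0,0,0,10],[0,1.5,0,0,0,0,10]],
  ],
)

```text
t: 17.65
tcp_pos: [0.4778, -0.0046, 0.0216]
tool_rot: [0.0, 0.706, -0.0, 0.708]
force: [-0.2, -0.4, -5.1]
finger_gap: 0.284
```

>>> carry_out(
  commands=[
    [[0,-0.4,0,0,0,0,10],[0,-1.0,0,0,0,0,10],[0,-1.5,0,0,0,0,10],[0,-1.53,0,0,0,0,10],[0,-1.53,0,0,0,0,10]],
  ],
)

```text
t: 18.15
tcp_pos: [0.4753, -0.0378, 0.0215]
tool_rot: [0.002, 0.708, 0.003, 0.706]
force: [4.6, 29.5, -2.3]
finger_gap: 0.285
```

>>> carry_out(
  commands=[
    [[0,0.5,0,0,0,0,10],[0,1.2,0,0,0,0,10],[0,1.9,0,0,0,0,10],[0,2.4,0,0,0,0,10],[0,2.4,0,0,0,0,10]],
  ],
)

```text
t: 18.65
tcp_pos: [0.4772, 0.0184, 0.0216]
tool_rot: [-0.0, 0.707, 0.001, 0.708]
force: [0.9, -1.0, -5.0]
finger_gap: 0.28
```

```bash
python3 go.py .477 .03 .1 90;python3 pic.py 10 "(200,140,310,240,4)" "(190,170,330,270,3)"
python3 - <<'E'
import pickle
from h import *
d,s=pickle.load(open("c10.pkl","rb"))
hsv=cv2.cvtColor(d["image"],cv2.COLOR_RGB2HSV)
m=cv2.inRange(hsv,(0,100,40),(8,255,255))|cv2.inRange(hsv,(172,100,40),(179,255,255));m[:175]=0;m[200:]=0;m[:,:230]=0;m[:,300:]=0
ys,xs=np.nonzero(m);print(xs.min(),xs.max(),ys.min(),ys.max())
e=edge(d,(xs.min(),ys.min()+1),(xs.min(),ys.max()-2),.056,w=2);print(e[0],ang(e))
T=lambda x,y:(200+x/4-.5,140+y/4-.5)
e=edge(d,T(313,146),T(438,150),.053,ch=(1,0,-1),w=2);print('jaw+x',e[0],ang(e))
E
```

```text
t 18.65 tcp [0.4772 0.0184 0.0216] yawy 90.05 tilt 0.08 F [ 0.9 -1.  -5. ] gap 0.28 q [-0.2   0.71  1.95  0.    0.48 -1.77]
shift [-3.13  0.46 -0.  ] turn [ 0.01  0.01 -0.01]
262 274 182 190
[ 0.52094798 -0.07445099] 178.35600648004242
jaw+x [ 0.55377478 -0.17477517] 89.48797024120996
```

View pics/p10.png

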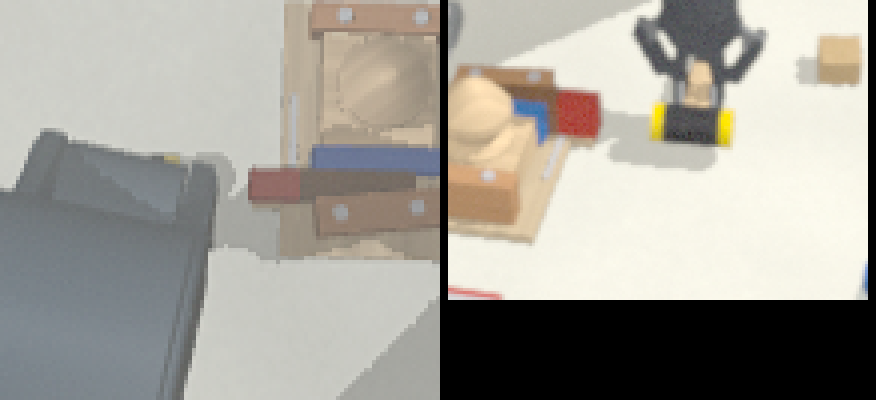

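The wedge has stopped: its head end is at y = −0.0744 against −0.0742 earlier, and the last two taps halted at the same spot with 24 and 29 N. Now the mallet goes back.

>>> carry_out(
  commands=[
    [[-0.6,0.3,0,0,0,0,10],[-1.5,0.6,0,0,0,0,10],[-2.4,1.0,0,0,0,0,10],[-3.0,1.2,0,0,0,0,10],[-3.1,1.2,0,0,0,0,10]],
  ],
)

```text
t: 19.25
tcp_pos: [0.4785, 0.0473, 0.1007]
tool_rot: [0.0, 0.705, -0.0, 0.709]
force: [0.5, -0.4, -5.6]
finger_gap: 0.287
```

```bash
python3 go.py .5695 .3364 .09 101.7
```

```text
t 19.25 tcp [0.4785 0.0473 0.1007] yawy 89.97 tilt 0.31 F [ 0.5 -0.4 -5.6] gap 0.287 q [-0.13  0.55  1.91  0.    0.67 -1.71]
shift [ 0.45 11.56  3.63] turn [-2.35  0.06  0.01]
```

>>> carry_out(
  commands=[
    [[0,1.8,0.6,-0.4,0,0,10],[0,3.7,1.2,-0.8,0,0,10],[0,5.6,1.8,-1.2,0,0,10],[0,7.5,2.4,-1.7,0,0,10],[0,9.3,2.9,-2.35,0,0,10]],
  ],
)

```text
t: 19.75
tcp_pos: [0.5505, 0.2811, 0.0981]
tool_rot: [-0.073, 0.703, 0.073, 0.704]
force: [1.5, -0.2, -5.3]
finger_gap: 0.284
```

```bash
python3 go.py .5695 .3364 .07 101.7
```

```text
t 19.75 tcp [0.5505 0.2811 0.0981] yawy 101.81 tilt 0.04 F [ 1.5 -0.2 -5.3] gap 0.284 q [ 0.29  0.69  1.56 -0.    0.9  -1.48]
shift [1.12 2.01 1.2 ] turn [0.02 0.01 0.  ]
```

>>> carry_out(
  commands=[
    [[0.1,0.8,0.4,0,0,0,10],[0.5,1.5,0.9,0,0,0,10],[0.9,1.9,1.1,0,0,0,10],[1.1,1.9,1.1,0,0,0,10],[1.1,1.9,1.1,0,0,0,10]],
  ],
)

```text
t: 20.25
tcp_pos: [0.5655, 0.3305, 0.0697]
tool_rot: [-0.073, 0.705, 0.071, 0.702]
force: [-0.8, -0.3, -4.2]
finger_gap: 0.282
```

```bash
python3 go.py .5695 .3364 .01 101.7;python3 pic.py 11 "(90,120,190,250,3)" "(320,160,430,270,4)"
```

```text
t 20.25 tcp [0.5655 0.3305 0.0697] yawy 101.7 tilt 0.23 F [-0.8 -0.3 -4.2] gap 0.282 q [ 0.36  0.77  1.47 -0.    0.91 -1.42]
shift [2.39 0.2  0.21] turn [ 0.   -0.04  0.02]
```

View pics/p11.png

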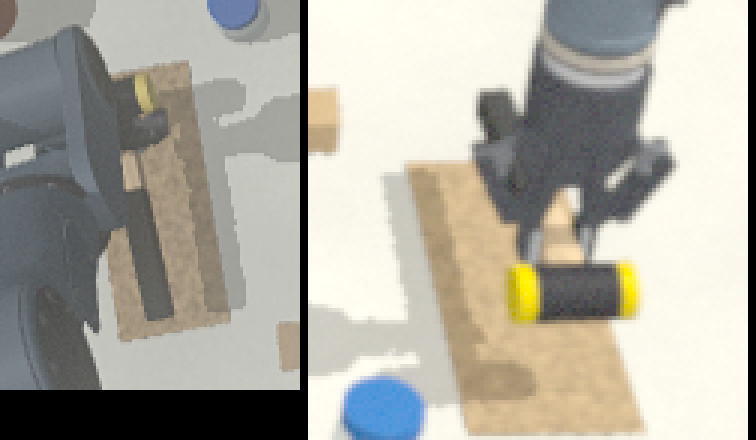

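The mallet is back over the mat, in line with it. I'll lower it in two stages.

>>> carry_out(
  commands=[
    [[0.6,0.15,0.1,0,0,0,10],[1.2,0.15,0.1,0,0,0,10],[1.8,0.15,0.1,0,0,0,10],[2.15,0.15,0.1,0,0,0,10],[2.25,0.15,0.1,0,0,0,10]],
  ],
)

```text
t: 20.85
tcp_pos: [0.5675, 0.336, 0.0135]
tool_rot: [-0.073, 0.704, 0.072, 0.703]
force: [-0.8, -0.1, -3.2]
finger_gap: 0.285
```

```bash
python3 go.py .5695 .3364 .0085 101.7
```

```text
t 20.85 tcp [0.5675 0.336  0.0135] yawy 101.73 tilt 0.15 F [-0.8 -0.1 -3.2] gap 0.285 q [ 0.37  0.85  1.47 -0.    0.82 -1.41]
shift [ 0.2  -0.    0.08] turn [ 0.01 -0.03  0.01]
```

>>> carry_out(
  commands=[
    [[0.05,0,0,0,0,0,10],[0.1,0,0,0,0,0,10],[0.15,0,0,0,0,0,10],[0.2,0,0,0,0,0,10],[0.2,0,0,0,0,0,10]],
  ],
)

```text
t: 21.35
tcp_pos: [0.5695, 0.3369, 0.0112]
tool_rot: [-0.072, 0.702, 0.072, 0.704]
force: [0.6, -0.4, -2.1]
finger_gap: 0.283
```

```bash
python3 go.py .5695 .3364 .0085 101.7
```

```text
t 21.35 tcp [0.5695 0.3369 0.0112] yawy 101.73 tilt 0.16 F [ 0.6 -0.4 -2.1] gap 0.283 q [ 0.37  0.86  1.47 -0.    0.81 -1.41]
shift [ 0.11 -0.02 -0.  ] turn [ 0.01  0.03 -0.  ]
```

>>> carry_out(
  commands=[
    [[0.05,0,0,0,0,0,10],[0.12,0,0,0,0,0,10],[0.12,0,0,0,0,0,30],[0.12,0,0,0,0,0,45],[0.12,0,0,0,0,0,60]],
  ],
  force=20,
)

```text
t: 21.85
tcp_pos: [0.5696, 0.337, 0.008]
tool_rot: [-0.072, 0.702, 0.072, 0.705]
force: [-0.2, -0.8, -0.0]
finger_gap: 0.679
```

>>> carry_out(
  commands=[
    [[0,0,0,0,0,0,60],[-0.8,0,0,0,0,0,60],[-2.2,0,0,0,0,0,60],[-4,0,0,0,0,0,60],[-6,0,0,0,0,0,60]],
  ],
)

```text
t: 22.35
tcp_pos: [0.5679, 0.3363, 0.158]
tool_rot: [-0.072, 0.704, 0.072, 0.703]
force: [1.3, 0.6, -0.6]
finger_gap: 0.703
```

```bash
python3 go.py .45 .10 .3 101
```

```text
t 22.35 tcp [0.5679 0.3363 0.158 ] yawy 101.72 tilt 0.06 F [ 1.3  0.6 -0.6] gap 0.703 q [ 0.37  0.66  1.4  -0.    1.08 -1.41]
shift [-5.67 -8.3  -6.54] turn [ 0.14 -0.01  0.  ]
```

>>> carry_out(
  commands=[
    [[-4,0,-1,0,0,0,60],[-4,-2,-3,0,0,0,60],[-4,-4,-4,0,0,0,60],[-4,-6,-5,0,0,0,60],[-4,-6,-5,0,0,0,60]],
  ],
)

```text
t: 22.85
tcp_pos: [0.4759, 0.1632, 0.2585]
tool_rot: [-0.073, 0.702, 0.073, 0.705]
force: [0.8, -0.6, 0.9]
finger_gap: 0.7
```

```bash
python3 go.py; python3 pic.py 12 "(0,0,512,384,1)" "(160,180,420,280,1)"
python3 - <<'E'
import pickle
from h import *
d,s=pickle.load(open("c12.pkl","rb"))
cv2.imwrite("pics/sfull12.png",s["image"][:,:,::-1]);crop(d,95,110,335,250,3,"tf12.png")
E
```

```text
t 22.85 tcp [0.4759 0.1632 0.2585] yawy 101.82 tilt 0.23 F [ 0.8 -0.6  0.9] gap 0.7 q [ 0.11  0.33  1.7   0.    1.11 -1.67]
```

View pics/sfull12.png

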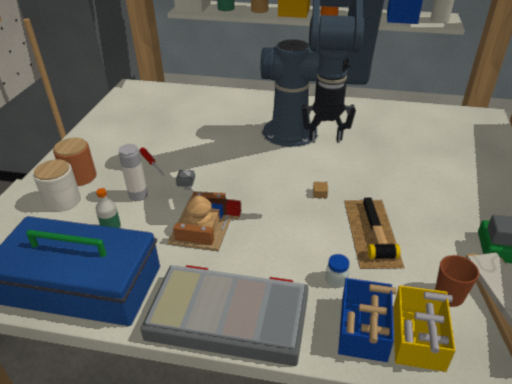

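View pics/tf12.png

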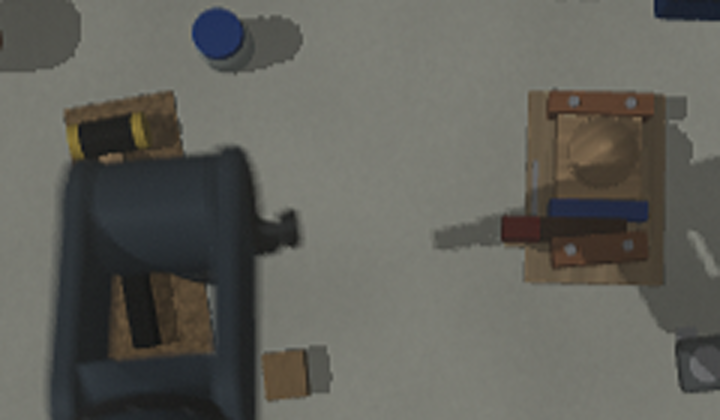

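The last pictures show the mallet lying on its mat, with its head at about (383,251) in the scene view. The wedge is in the slot with its red head at about (232,207), the cap is upright, and the bystanders are where they were. Handing in.

```bash
python3 -c "
from station import manip
print(manip.sign_off())"
```

```text
the job is handed in; nothing more can be done
None
```

I started the wedge by hand about 35 mm past the slot's mouth and let go. I then drove it in with five separate mallet taps, drawing back 33 mm or more between them. The mallet is back on its cork mat, and I handed the job in at about 23 s.

**Last checks:**
- **Wedge:** The last three taps read 24, 24 and 29 N at the end of the stroke. The fourth tap stopped about 1 mm deeper than the third by tool position. The fourth and fifth stopped at the same spot. In the pictures the wedge's head end moved only 0.3 mm over these three taps. Its centre measures about y = 38 mm in the vice frame, against the stated stop near 37 mm.
- **Jaw and cap:** The jaw moved about 2.5 mm towards the cap, and the cap stands upright. I could not measure the clamping force directly.
- **Mallet and bench:** The final pictures show the mallet lying on its mat, the arm clear of everything, and no visible movement of the other things on the bench. I compared those by eye only.

No check failed. The inner edge of the slanted cheek measured about 1–2 mm differently from one picture to the next, but the fit had about 3 mm of room on each side.

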